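Change the zoom lens of a microfilm scanner

ROBOT

A 6-joint arm with a two-finger parallel gripper is mounted at the origin on the work surface. World frame = base frame: x ahead of the robot, y to its left, z up, the work surface at z = 0. Lengths are in mm, angles in degrees, forces in N, time in s.
With the tool pointing down it reaches from about 300 to 850 mm from the base axis. Payload 4.2 kg.
Tool frame: the origin (TCP) lies midway between the tips of the shut fingers; the grasp point (between the pads) lies 19 mm behind it; z points along the fingers, y is the direction in which the jaws open and shut (so a half turn about z gives the same grasp; the last joint's range is limited). The gripper opens to 91 mm and grips with 3 to 60 N. Pads are 32 mm wide; open, the fingers measure 118 mm over their backs; the gripper's body (76 mm by 178 mm) begins 60 mm behind the grasp point.
Start: joints at [-64.458, 18.312, 89.639, -0, 72.044, -1.146], TCP at [258.26, -513.756, 213.976] pointing down, gripper open.
Joint ranges: [-177.97, 177.97], [-48.28, 115.42], [12.27, 149.76], [-77.06, 257.06], [2.81, 150.46], [-146.56, 146.56]. Speed limits (degrees/s): [147.25, 147.25, 180, 180, 180, 180].

INTERFACE

Orientations are given as [roll, pitch, yaw] about the fixed x, y, z axes, in that order (R = Rz(yaw) Ry(pitch) Rx(roll)).
In Python, from workcell import * gives the robot as it stands.
- The arm moves only by the tool arm_command, never from a script. Its argument "deltas" is text: rows parted by semicolons, each of 7 numbers parted by spaces: the shift along the tool's x, y, z in mm, then the turn, a rotation vector about the tool's x, y, z in degrees, then the finger opening in mm, from 0 to 91.2. In form: x y z wx wy wz hand; .... A call has 1 to 5 rows; each row shifts and turns the commanded pose from where the row before left it, along the tool's axes as they then stand; what a row does not reach is not made up. A row lasts 1/8 s, in which the tool goes at most 62.5 mm and 10.7 degrees, less where a joint would pass 70% of its speed; a pose out of reach is approached as far as the arm can. A call is refused whole if a number of a shift passes 62.5 or a number of a turn 10.7, either way. A call with a gripper value outside its range is refused whole. The fingers move at their own pace and stop on an object; "force" is the grip in N (left out, the last holds). Time passes only in rows, so rows that do not move let the fingers close. It gives the time, the measured TCP pose, the force and the opening at its end, in the units of the state.
- state(): the state, without advancing time (a new reading comes with each control period).
- grab_frame(name): name is "scene" or "top"; returns the picture (420x560x3 uint8, red, green, blue); there is no depth.
- camera_model(name): a dict with "fx", "fy", "cx", "cy" (pixels), "rvec" (rotation vector, rad) and "tvec" (3), from world to camera coordinates, as OpenCV has them. Camera axes: x right, y down, z forward; pixel columns grow to the right and rows downward; lengths in mm; the calibration is good to about 2 mm. A picture is of the moment at which its call begins. camera_model takes no time and is no camera call.
- job_done(): hands the job in, once; it reports no verdict.
The state is a dict: "time_s": time; "qpos": joint angles; "qvel": joint speeds; "effort": joint torques, N m; "ee_pos": TCP position; "ee_rot": TCP orientation; "force": force on the tool from outside, world axes, zero at the start; "torque": the same for the moment, N m; "gripper_width": finger opening in mm.
Only numpy, scipy, OpenCV 4.12 (cv2) and the standard library are available. Lean on these libraries where they do the work, as an engineer would, in place of code of your own. Each camera call takes 0.05 s, during which the arm holds its last target. There are 200 camera calls.

TASK

Change the lens of the film scanner: pull the short lens out of the lens mount and stand it upright in an empty bay of the lens tray, then take the tallest lens from the tray and fit it in the mount, turning it until its gear teeth mesh with the little zoom pinion and it goes down fully home. Keep the lenses upright, don't drop them, and leave the third lens and the other things on the desk where they are.

Things in the scene. Friction and masses are not known exactly. Their poses are not given: they have to be found in the camera images.
- scanner: film scanner, fixed, silver and dark grey, 250 (x) by 450 mm (y). Origin on the desk below the lens mount's axis, z up; -y side is the front. Lens mount: silver plate 120 x 160 mm, 30 mm thick, top 78 mm above the desk, with a vertical hole 45.6 mm across at x = y = 0. From y = +97 mm on: housing 115 mm high, then the folded mirror hood on it, to 163 mm
- mount_seat (a point): centre of the lens mount's hole, at the plate's top 78 mm above the desk, on which a lens's shoulder seats; axes as the scanner's. The short lens starts here, seated and meshed
- pinion_axis (a point): on the zoom pinion's axis at the top of its teeth, 15 mm above mount_seat and 55 mm from the mount's axis towards the scanner's +y. The pinion is a steel gear on the plate: 9 teeth, from 3 to 15 mm above the plate, root radius 13.2 mm, tip radius 20.6 mm, 5.5 mm wide at mid height, square-ended
- zoom_pinion (a joint): angle of the zoom pinion in rad, positive anticlockwise from above, no stops. At 0 a pinion tooth points straight at the mount's axis, so a lens meshes when a gap between two of its teeth faces the pinion's axis; at angle q that gap must lie q/2 further clockwise. A stiff motor holds the pinion: it yields only above 0.25 N m (14 N at the teeth)
- lens_tray: fixed dark grey open tray 105 (x) by 310 mm (y), 35 mm high, walls 5 mm, floor 5 mm above the desk; origin at the centre of its underside. Two dividers 30 mm high make three bays, each 95 x 97 mm inside, centred at y = -102, 0 and +102 mm. At the start one bay holds the tall lens, one the medium lens, and one is empty but for a paper card; which is which varies
- tall_lens: the tallest lens: loose dark cylinder 142 mm tall, about 0.4 kg, standing in a tray bay. Origin at the centre of its lower end, z up. From below: aluminium pilot 44 mm across from 0 to 24 mm (edge bevelled); shoulder 60 mm across, 24 to 28 mm; black zoom gear 78 mm across, 28 to 40 mm; barrel 58 mm across, to 96 mm; ribbed grip collar 48 mm across, 102 to 142 mm
- tall_lens_shoulder (a point): on the tall lens's axis at the underside of its shoulder, 24 mm above its lower end; it meets mount_seat when the lens is home. Lowered into the mount, the lens touches the pinion's top with its gear 11 mm before home (pilot then 13 mm deep in the hole) and goes on only when turned to mesh, within about 2 degrees
- tall_lens_gear (a point): on the tall lens's axis at the underside of its zoom gear, 28 mm above its lower end; axes as the lens's. The gear is fixed to the lens and goes with it: 18 teeth 20 degrees apart, one centred on the lens's +x axis; root radius 31.8 mm, tip radius 39 mm, teeth 5.8 mm wide at mid height, 12 mm long
- short_lens: the short lens, 94 mm tall, about 0.3 kg: same pilot, shoulder and gear as the tall lens (a tooth on its +x axis), barrel to 48 mm, grip collar 48 mm across from 54 to 94 mm. Origin at the centre of its lower end, z up. It starts seated in the scanner's mount, lower end 24 mm below mount_seat
- medium_lens: the third lens, 118 mm tall, same shape as the tall one with its grip collar from 78 to 118 mm, standing in a tray bay, where it stays. Origin at the centre of its lower end
- lens_card: paper index card 55 x 40 mm, flat on the floor of the empty bay and fixed there; the short lens may stand on it. Origin at its centre
- cleaner_bottle: white plastic bottle, 48 mm in diameter, 150 mm tall, standing on the desk between tray and scanner; origin at the centre of its underside
- air_blower: black rubber air blower, 54 mm in diameter, 125 mm tall with a thin nozzle up, standing between tray and scanner; origin at the centre of its underside
- loupe: black loupe, 42 mm in diameter, 45 mm tall, standing on the desk; origin at the centre of its underside
- film_reel: black microfilm reel lying flat, 92 mm in diameter, 38 mm high; origin at the centre of its underside
- reel_carton_a: white carton for a film reel, 102 x 102 x 42 mm; origin at the centre of its underside
- reel_carton_b: brown carton for a film reel, 102 x 102 x 42 mm; origin at the centre of its underside
- stapler: black stapler, 150 mm long (x), 36 mm wide, about 60 mm high; origin at the centre of its underside
Mind the look-alikes: they are no part of the job. What is shaped like the short_lens but green is not meant. What is shaped like the tall_lens but green is not meant.

How it is judged (in metres and radians):
On the way, in this order (a step that is already met when the one before it is completed fails the run):
1. the short lens is out of the mount and stands upright in the tray (x of short_lens in the frame of lens_tray between -0.045 and 0.045 m and y of short_lens in the frame of lens_tray between -0.148 and 0.148 m and z of short_lens in the frame of lens_tray between 0.002 and 0.008 m and angle between short_lens's own z axis and vertical below 0.05 rad), for 0.2 s.
2. the tall lens is home in the mount, its gear meshed (z of tall_lens_shoulder in the frame of mount_seat between -0.002 and 0.002 m and horizontal distance between tall_lens_shoulder and mount_seat below 0.002 m and angle between tall_lens's own z axis and vertical below 0.03 rad), for 0.2 s.
At the end, for the whole second after the job is handed in: The tall lens sits in the scanner's mount: its shoulder within 2 mm of the seat in height and within 2 mm of the mount's axis, upright within 0.03 rad (possible only with the gear teeth meshed); the short lens stands on the floor of the lens tray, upright within 0.05 rad; both released and at rest (all of step 1 and all of step 2 and linear speed of each of tall_lens, short_lens below 0.02 m/s); the robot touches nothing.
It fails at once if a lens is tipped more than 35 degrees (angle between any of tall_lens, short_lens, medium_lens's own z axis and vertical above 0.61 rad).
It fails at once if a lens is dropped (it moves faster than 0.6 m/s out of the fingers) ((linear speed of tall_lens above 0.6 m/s and contact force between tall_lens and the fingers below 0.2 N) or (linear speed of short_lens above 0.6 m/s and contact force between short_lens and the fingers below 0.2 N) or (linear speed of medium_lens above 0.6 m/s and contact force between medium_lens and the fingers below 0.2 N)).
It fails at once if the medium lens is moved more than 20 mm (distance of medium_lens from where it was at the start of the episode above 0.02 m).
It fails at once if another thing on the desk is moved more than 30 mm (distance of any of cleaner_bottle, air_blower, loupe, film_reel, reel_carton_a, reel_carton_b, stapler from where it was at the start of the episode above 0.03 m).
It also fails if it takes over 54 s, if anything falls off the work surface, if the arm or the gripper's body presses on something with over 40 N, if the wrist force passes 120 N, or if a joint passes its speed limit or range.

## Working session

There is one attempt and no reset: what is moved stays moved. The work goes in short steps, Python scripts to look and compute and a tool call to move; the robot and the scene stay as the last step left them, time stands still between calls to the robot, and variables do not carry over. Pictures are saved under pics/ and viewed, about 8 in all and at most 12, crops included, and the job is handed in when it is done.

Besides the shell and the picture viewer there is one more tool, called after ">>>" as a command line: name --argument value ..., lists and objects as JSON in quotes. arm_command: Moves the arm, as the interface text tells. Its arguments: {"type":"object","properties":{"deltas":{"type":"string"},"force":{"type":"number"}},"required":["deltas"]}

```bash
mkdir -p pics; cat > h.py <<'E'
from workcell import *
import numpy as np, cv2
def cam(n):
    m=camera_model(n);K=np.array([[m['fx'],0,m['cx']],[0,m['fy'],m['cy']],[0,0,1]]);R=cv2.Rodrigues(np.array(m['rvec'],float))[0];t=np.array(m['tvec'],float).ravel()
    return K,R,t
def ray(n,u,v,z):
    K,R,t=cam(n);c=-R.T@t;d=R.T@np.linalg.solve(K,[u,v,1.]);return c+d*(z-c[2])/d[2]
def proj(n,p):
    K,R,t=cam(n);q=K@(R@np.array(p,float)+t);return q[:2]/q[2]
E
python3 - <<'E'
from h import *
for n in('top','scene'):
    f=grab_frame(n);cv2.imwrite(f'pics/{n}0.png',cv2.resize(f[:,:,::-1],(800,600)));np.save(f'{n}0.npy',f)
    K,R,t=cam(n);print(n,K,-R.T@t,R)
print(state())
E
```

```text
top [[450.26570059   0.         281.10885844]
 [  0.         450.26570059 210.67611709]
 [  0.           0.           1.        ]] [ 478.20103024  -23.79312336 1208.25648805] [[ 0.01746931 -0.99979694 -0.01004498]
 [-0.99743881 -0.01672943 -0.06954094]
 [ 0.06935877  0.01123408 -0.99752852]]
scene [[387.85935176   0.         277.52412909]
 [  0.         387.85935176 211.66439418]
 [  0.           0.           1.        ]] [ 978.64402299 -422.67696326  709.56751857] [[ 0.71052938  0.70362577  0.00766713]
 [ 0.5209443  -0.51866831 -0.67793821]
 [-0.47303809  0.48568916 -0.73507891]]
{'time_s': 0.1, 'qpos': array([-6.44582361e+01,  1.83475214e+01,  8.96995248e+01,  2.58668481e-04,
        7.20451075e+01, -1.14666993e+00]), 'qvel': array([ 0.06965398, -0.06249695, -0.12825071, -0.00887104,  0.11819959,
        0.07089476]), 'effort': array([-6.27081881e-04, -4.13334167e+01, -2.32508397e+01,  7.27543398e-02,
        4.21954470e-02, -4.71817691e-05]), 'ee_pos': array([ 258.0514111 , -513.32767304,  213.20820834]), 'ee_rot': array([-1.79907870e+02, -2.09005560e-03,  2.66883522e+01]), 'force': array([-0.50141545, -0.25631143,  0.47945954]), 'torque': array([-0.01735944,  0.02658415, -0.01053143]), 'gripper_width': 91.05318695190651}
```

View pics/top0.png

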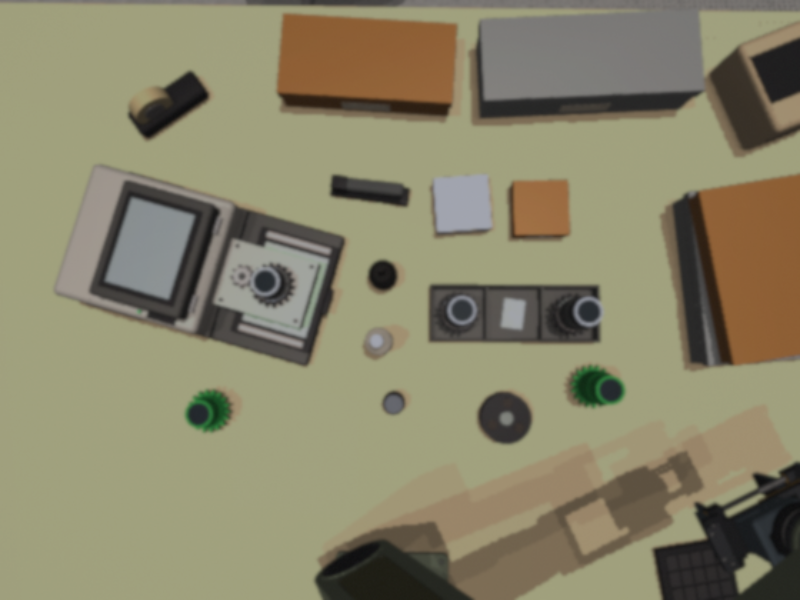

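View pics/scene0.png

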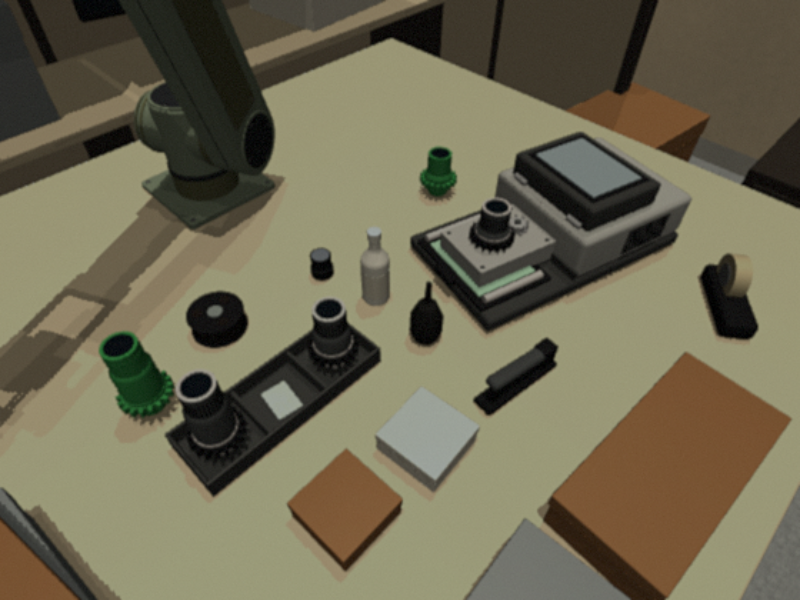

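The top view shows the scanner with the short lens at (268,283), the tray with the medium lens in the left bay (460,311) and the tall lens in the right bay (588,313). The card is in the middle bay (513,313). The bottle, blower, loupe and green decoys stand clear of the direct lines. Next I'll make zoomed crops for measuring.

```bash
python3 - <<'E'
from h import *
t=np.load('top0.npy');s=np.load('scene0.npy')
def crop(f,u,v,w,h,k): return cv2.resize(f[v:v+h,u:u+w,::-1],None,fx=k,fy=k,interpolation=cv2.INTER_CUBIC)
# top: scanner region 150..240,150..250 ; tray 295..425, 195..245 ; scene scanner, tray
a=crop(t,150,160,80,60,5);b=crop(t,295,192,130,50,3);c=crop(s,300,130,90,70,4);d=crop(s,115,200,160,150,2)
im=np.zeros((600,800,3),np.uint8)
for x,y,q in((0,0,a),(400,0,b),(0,305,c),(400,155,d)): im[y:y+q.shape[0],x:x+q.shape[1]]=q[:600-y,:800-x]
cv2.imwrite('pics/crops.png',im)
E
```

```text
(no output)
```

View pics/crops.png

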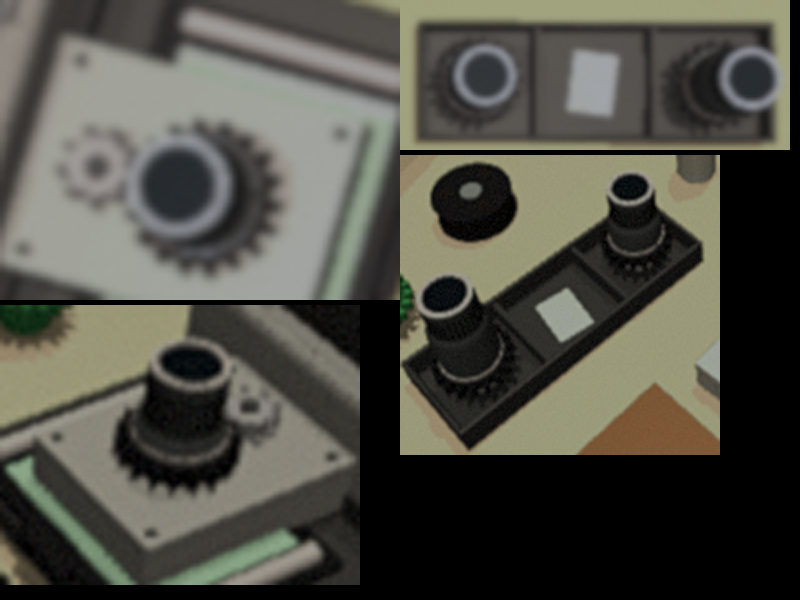

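The crops show ring centres at about top (185,197) for the short lens and (411,218) for the tall lens, and scene (347,144) and (138,270). The pinion hub is at about top (169,193). I'll refine these with dark-disc masks and rays.

```bash
python3 - <<'E'
from h import *
T=np.load('top0.npy');S=np.load('scene0.npy')
def disc(f,u,v,r,k=8):
    g=cv2.cvtColor(f,cv2.COLOR_RGB2GRAY);u0,v0=int(u)-r,int(v)-r
    c=cv2.resize(g[v0:v0+2*r+1,u0:u0+2*r+1],None,fx=k,fy=k,interpolation=cv2.INTER_CUBIC)
    th,m=cv2.threshold(c,0,255,cv2.THRESH_OTSU+cv2.THRESH_BINARY_INV)
    cs,_=cv2.findContours(m,cv2.RETR_LIST,cv2.CHAIN_APPROX_NONE)
    p=((u-u0+.5)*k,(v-v0+.5)*k)
    cs=[q for q in cs if len(q)>20 and cv2.pointPolygonTest(q,p,False)>=0]
    e=cv2.fitEllipse(min(cs,key=cv2.contourArea))
    return (np.array(e[0])+.5)/k-.5+[u0,v0],np.array(e[1])/k
def tri(a,b):
    A=[];B=[]
    for n,p in(('top',a),('scene',b)):
        K,R,t=cam(n);c=-R.T@t;d=R.T@np.linalg.solve(K,[*p,1.]);d/=np.linalg.norm(d);P=np.eye(3)-np.outer(d,d);A.append(P);B.append(P@c)
    return np.linalg.lstsq(np.vstack(A),np.hstack(B),rcond=None)[0]
for n,a,b,z in(('short',(185.3,196.6),(347,143.8),148),('tall',(411.2,217.6),(138,271),147),('med',(323,216.6),(229.5,216.5),123)):
    ea=disc(T,*a,7 if n!='tall' else 8);eb=disc(S,*b,9 if n!='tall' else 10)
    print(n,ea,eb,'top',ray('top',*ea[0],z).round(1),'scene',ray('scene',*eb[0],z).round(1),'tri',tri(ea[0],eb[0]).round(1))
print('pinion',ray('top',169,193.1,93))
# tray corners from top crop (rim z=35)
for p in((418,24),(773,24),(773,140),(418,140)):print('tray',ray('top',(p[0]-400)/3+295,p[1]/3+192,35).round(1))
# scanner plate screws z=78 
for p in((81,60),(341,133),(24,248)):print('screw',ray('top',p[0]/5+149.6,p[1]/5+159.6,78).round(1))
for n,p in(('bottle',(378,341)),('blower',(383,274)),('loupe',(393,403))):print(n,ray('top',p[0]*.7,p[1]*.7,100))
E
```

```text
short (array([185.05975342, 196.58978939]), array([13.85460377, 14.12294579])) (array([347.29933739, 144.19143963]), array([ 9.18467712, 15.54929256])) top [581.6 216.4 148. ] scene [581.2 218.  148. ] tri [581.7 216.4 149.1]
tall (array([411.80535698, 217.60329914]), array([14.11323643, 14.46559334])) (array([137.09092426, 269.2149229 ]), array([16.36369705, 21.8713398 ])) top [ 540.8 -319.7  147. ] scene [ 540.5 -319.4  147. ] tri [ 540.8 -319.5  147.4]
med (array([323.02179766, 216.68306637]), array([13.82366371, 14.00133419])) (array([229.58737564, 215.75806808]), array([12.8668642 , 18.04633522])) top [ 540.8 -112.9  123. ] scene [ 540.3 -112.3  123. ] tri [ 540.8 -112.8  123.8]
pinion [595.02350429 269.34179516  93.        ]
tray [588.6 -62.1  35. ]
tray [ 593.7 -370.6   35. ]
tray [ 493.  -370.2   35. ]
tray [487.7 -63.6  35. ]
screw [651.3 283.3  78. ]
screw [616.2 150.2  78. ]
screw [555.2 308.8  78. ]
bottle [485.54794535  28.0516682  100.        ]
blower [601.5507685   21.70538129 100.        ]
loupe [3.80286815e+02 2.99952473e-01 1.00000000e+02]
```

Both views agree to within 2 mm and the heights fit:
- **Mount axis:** (581.5, 216.8). The pinion is 54.4 mm away, so the scanner yaw is about -14°.
- **Tall lens:** (540.7, -319.5).
- **Free bay:** (541, -216.5).

Next comes a planner helper that prints rows.

```bash
cat >> h.py <<'E'
def plan(*targets):  # (x,y,z,yaw,n): prints tool-frame deltas per row, starting from the measured pose
    s=state();p=np.array(s['ee_pos']);w=s['ee_rot'][2]
    print('now',p.round(1),np.round(s['ee_rot'],2),'F',s['force'].round(1),'w',round(s['gripper_width'],1),'t',s['time_s'],'q6',s['qpos'][5].round(1))
    for x,y,z,yaw,n in targets:
        dw=((yaw-w+180)%360-180)/n;d=(np.array([x,y,z])-p)/n
        for i in range(n):
            c,q=np.cos(np.radians(w)),np.sin(np.radians(w))
            print(f'{c*d[0]+q*d[1]:.1f} {q*d[0]-c*d[1]:.1f} {-d[2]:.1f} 0 0 {-dw:.2f};',end=' ')
            w+=dw
        p=np.array([x,y,z],float);print()
E
python3 -c "
from h import *
plan((440,-105,225,51.7,8),(581.5,216.8,225,75.7,7))"
```

```text
now [ 258.1 -513.3  213.2] [-179.91   -0.     26.69] F [-0.5 -0.3  0.5] w 91.1 t 0.1 q6 -1.1
43.2 -35.4 -1.5 0 0 -3.13; 45.1 -33.0 -1.5 0 0 -3.13; 46.8 -30.5 -1.5 0 0 -3.13; 48.4 -27.9 -1.5 0 0 -3.13; 49.9 -25.2 -1.5 0 0 -3.13; 51.2 -22.4 -1.5 0 0 -3.13; 52.3 -19.6 -1.5 0 0 -3.13; 53.3 -16.7 -1.5 0 0 -3.13; 
48.6 -12.6 -0.0 0 0 -3.43; 49.3 -9.7 -0.0 0 0 -3.43; 49.8 -6.7 -0.0 0 0 -3.43; 50.1 -3.7 -0.0 0 0 -3.43; 50.2 -0.7 -0.0 0 0 -3.43; 50.2 2.3 -0.0 0 0 -3.43; 49.9 5.3 -0.0 0 0 -3.43;
```

>>> arm_command --deltas "43.2 -35.4 -1.5 0 0 -3.13 91; 45.1 -33.0 -1.5 0 0 -3.13 91; 46.8 -30.5 -1.5 0 0 -3.13 91; 48.4 -27.9 -1.5 0 0 -3.13 91; 49.9 -25.2 -1.5 0 0 -3.13 91"

```text
time_s: 0.72
ee_pos: [372.1, -256.7, 221.3]
ee_rot: [-180.0, -0.0, 42.4]
force: [1.3, 0.8, -0.4]
gripper_width: 91.0
```

>>> arm_command --deltas "51.2 -22.4 -1.5 0 0 -3.13 91; 52.3 -19.6 -1.5 0 0 -3.13 91; 53.3 -16.7 -1.5 0 0 -3.13 91; 48.6 -12.6 0 0 0 -3.43 91; 49.3 -9.7 0 0 0 -3.43 91"

```text
time_s: 1.35
ee_pos: [480.6, -11.8, 225.7]
ee_rot: [-180.0, 0.0, 58.7]
force: [1.1, -0.0, -0.1]
gripper_width: 90.9
```

>>> arm_command --deltas "49.8 -6.7 0 0 0 -3.43 91; 50.1 -3.7 0 0 0 -3.43 91; 50.2 -0.7 0 0 0 -3.43 91; 50.2 2.3 0 0 0 -3.43 91; 49.9 5.3 0 0 0 -3.43 91"

```text
time_s: 1.98
ee_pos: [581.8, 217.9, 225.4]
ee_rot: [-180.0, 0.0, 75.9]
force: [0.8, -0.0, 0.7]
gripper_width: 90.6
```

```bash
python3 -c "
from h import *
plan((581.5,216.8,165,75.7,2),(581.5,216.8,111,75.7,3))"
```

```text
now [581.8 217.9 225.4] [-1.7997e+02  4.0000e-02  7.5870e+01] F [ 0.8 -0.   0.7] w 90.6 t 1.975 q6 33.6
-0.6 -0.0 30.2 0 0 0.08; -0.6 -0.0 30.2 0 0 0.08; 
0.0 0.0 18.0 0 0 -0.00; 0.0 0.0 18.0 0 0 -0.00; 0.0 0.0 18.0 0 0 -0.00;
```

>>> arm_command --deltas "-0.6 0 30 0 0 0 91; 0 0 30 0 0 0 91; 0 0 25 0 0 0 91; 0 0 20 0 0 0 91; 0 0 9 0 0 0 91"

```text
time_s: 2.6
ee_pos: [580.5, 215.5, 110.2]
ee_rot: [-179.9, 0.1, 75.7]
force: [-0.3, 1.4, -0.0]
gripper_width: 91.0
```

>>> arm_command --deltas "0 0 0 0 0 0 60; 0 0 0 0 0 0 52; 0 0 0 0 0 0 49.5" --force 5

```text
time_s: 2.98
ee_pos: [581.9, 216.0, 112.9]
ee_rot: [179.9, -0.1, 75.7]
force: [0.5, -0.2, -0.3]
gripper_width: 63.6
```

```bash
python3 -c "
from h import *
plan((581.5,216.8,111,75.7,1))"
```

```text
now [581.9 216.  112.9] [ 1.7991e+02 -5.0000e-02  7.5740e+01] F [ 0.5 -0.2 -0.3] w 63.6 t 2.975 q6 33.6
0.7 -0.6 1.9 0 0 0.04;
```

>>> arm_command --deltas "0.5 -0.5 1.5 0 0 0 50; 0 0 0 0 0 0 46; 0 0 0 0 0 0 44; 0 0 0 0 0 0 44" --force 5

```text
time_s: 3.48
ee_pos: [581.5, 216.5, 110.7]
ee_rot: [179.9, -0.0, 75.7]
force: [1.4, 0.3, 1.1]
gripper_width: 47.6
```

```bash
python3 -c "
from h import *
plan((581.5,216.8,111,75.7,1))"
```

```text
now [581.5 216.5 110.7] [ 1.7994e+02 -2.0000e-02  7.5740e+01] F [1.4 0.3 1.1] w 47.6 t 3.475 q6 33.6
0.3 -0.1 -0.3 0 0 0.04;
```

>>> arm_command --deltas "0 0 0 0 0 0 60; 0 0 0 0 0 -10 70; 0 0 0 0 0 -10 70; 0 0 0 0 0 -10 70; 0 0 0 0 0 -10 70"

```text
time_s: 4.1
ee_pos: [580.4, 216.4, 110.1]
ee_rot: [-179.9, -0.0, 116.1]
force: [0.4, -0.6, 0.1]
gripper_width: 70.0
```

>>> arm_command --deltas "0 0 0 0 0 -10 70; 0 0 0 0 0 -10 70; 0 0 0 0 0 -10 70; 0 0 0 0 0 -10 60; 0 0 0 0 0 -10 52"

```text
time_s: 4.72
ee_pos: [580.4, 216.4, 110.1]
ee_rot: [-180.0, -0.1, 166.1]
force: [0.2, -0.2, -0.2]
gripper_width: 53.7
```

>>> arm_command --deltas "0 0 0 0 0 0 46; 0 0 0 0 0 0 44; 0 0 0 0 0 0 44; 0 0 0 0 0 0 44" --force 5

```text
time_s: 5.22
ee_pos: [580.7, 216.5, 110.2]
ee_rot: [-180.0, -0.0, 165.7]
force: [-1.1, 1.1, -0.8]
gripper_width: 47.7
```

```bash
python3 -c "
from h import *
plan((581.5,216.8,111,165.7,1));print(state()['torque'])"
```

```text
now [580.7 216.5 110.2] [-1.7998e+02 -5.0000e-02  1.6570e+02] F [-1.1  1.1 -0.8] w 47.7 t 5.225 q6 -56.3
-0.7 0.5 -0.8 0 0 -0.00; 
[ 0.19182152  0.06873392 -0.01656228]
```

>>> arm_command --deltas "0 0 0 0 0 0 40; 0 0 0 0 0 0 40; 0 0 -4 0 0 0 40; 0 0 -12 0 0 0 40; 0 0 -16 0 0 0 40" --force 30

```text
time_s: 5.85
ee_pos: [581.0, 216.3, 143.4]
ee_rot: [-180.0, -0.0, 165.7]
force: [-0.0, 0.2, -2.5]
gripper_width: 47.5
```

>>> arm_command --deltas "0 0 -30 0 0 0 40; 0 0 -35 0 0 0 40; 0 0 -25 0 0 0 40"

```text
time_s: 6.22
ee_pos: [581.5, 216.6, 235.7]
ee_rot: [179.9, 0.2, 165.7]
force: [0.7, 0.8, -3.4]
gripper_width: 47.8
```

```bash
python3 -c "
from h import *
plan((541,0,232,130,5),(541,-216.5,232,90.7,5),(541,-216.5,75,90.7,5),(541,-216.5,64,90.7,1))"
```

```text
now [581.5 216.6 235.7] [1.7990e+02 1.7000e-01 1.6574e+02] F [ 0.7  0.8 -3.4] w 47.8 t 6.225 q6 -56.4
-2.8 -44.0 0.7 0 0 7.15; -8.3 -43.3 0.7 0 0 7.15; -13.6 -41.9 0.7 0 0 7.15; -18.7 -39.9 0.7 0 0 7.15; -23.5 -37.3 0.7 0 0 7.15; 
-33.2 -27.8 -0.0 0 0 7.86; -36.7 -23.0 -0.0 0 0 7.86; -39.5 -17.8 -0.0 0 0 7.86; -41.5 -12.2 -0.0 0 0 7.86; -42.8 -6.4 -0.0 0 0 7.86; 
0.0 0.0 31.4 0 0 0.00; 0.0 0.0 31.4 0 0 0.00; 0.0 0.0 31.4 0 0 0.00; 0.0 0.0 31.4 0 0 0.00; 0.0 0.0 31.4 0 0 0.00; 
0.0 0.0 11.0 0 0 0.00;
```

>>> arm_command --deltas "-2.8 -44 0.7 0 0 7.15 40; -8.3 -43.3 0.7 0 0 7.15 40; -13.6 -41.9 0.7 0 0 7.15 40; -18.7 -39.9 0.7 0 0 7.15 40; -23.5 -37.3 0.7 0 0 7.15 40"

```text
time_s: 6.85
ee_pos: [540.2, -1.6, 230.5]
ee_rot: [179.9, 0.1, 129.8]
force: [0.1, -0.1, -2.5]
gripper_width: 47.4
```

>>> arm_command --deltas "-33.2 -27.8 0 0 0 7.86 40; -36.7 -23 0 0 0 7.86 40; -39.5 -17.8 0 0 0 7.86 40; -41.5 -12.2 0 0 0 7.86 40; -42.8 -6.4 0 0 0 7.86 40"

```text
time_s: 7.48
ee_pos: [540.6, -218.2, 230.5]
ee_rot: [179.9, 0.0, 90.4]
force: [0.1, -0.4, -3.5]
gripper_width: 47.6
```

```bash
python3 -c "
from h import *
plan((541,-216.5,75,90.7,5),(541,-216.5,64,90.7,1))
f=grab_frame('scene');cv2.imwrite('pics/s1.png',cv2.resize(f[100:350,80:400,::-1],(800,625))[:600])"
```

```text
now [ 540.6 -218.2  230.5] [1.799e+02 5.000e-02 9.042e+01] F [ 0.1 -0.4 -3.5] w 47.6 t 7.475 q6 -23.5
0.3 0.1 31.1 0 0 -0.06; 0.3 0.1 31.1 0 0 -0.06; 0.3 0.1 31.1 0 0 -0.06; 0.3 0.1 31.1 0 0 -0.06; 0.3 0.1 31.1 0 0 -0.06; 
0.0 0.0 11.0 0 0 -0.00;
```

View pics/s1.png

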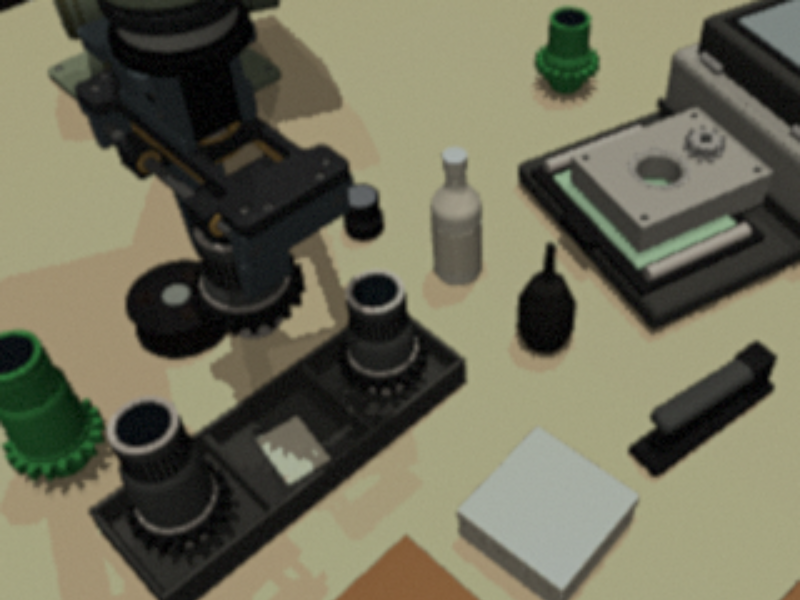

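The scene view shows the short lens held upright over the middle bay, lens at about (245,280) in the crop. The mount is empty, with the hole at (660,168), and nothing else has been disturbed. Next I lower the lens.

>>> arm_command --deltas "1.5 0.4 31 0 0 0 40; 0 0 31 0 0 0 40; 0 0 31 0 0 0 40; 0 0 31 0 0 0 40; 0 0 24 0 0 0 40"

```text
time_s: 8.15
ee_pos: [541.1, -215.1, 80.9]
ee_rot: [180.0, 0.0, 90.7]
force: [-0.3, -0.3, -2.0]
gripper_width: 47.2
```

>>> arm_command --deltas "0 0 12 0 0 0 40; 0 0 4 0 0 0 40; 0 0 2 0 0 0 40; 0 0 1 0 0 0 40"

```text
time_s: 8.65
ee_pos: [541.6, -215.4, 62.8]
ee_rot: [179.9, 0.0, 90.7]
force: [0.5, -1.1, -3.0]
gripper_width: 47.7
```

>>> arm_command --deltas "0 0 1 0 0 0 40; 0 0 1 0 0 0 40; 0 0 0.5 0 0 0 40"

```text
time_s: 9.02
ee_pos: [541.4, -215.4, 61.1]
ee_rot: [179.9, 0.0, 90.7]
force: [-2.0, 1.6, 8.2]
gripper_width: 47.8
```

Floor contact: the force went from -3 to +8 N at z 61, as predicted. Releasing.

>>> arm_command --deltas "0 0 -0.5 0 0 0 52; 0 0 0 0 0 0 65; 0 0 0 0 0 0 75; 0 0 0 0 0 0 75"

```text
time_s: 9.52
ee_pos: [541.0, -215.2, 59.8]
ee_rot: [-180.0, 0.0, 90.7]
force: [-0.0, 0.2, -0.4]
gripper_width: 74.9
```

>>> arm_command --deltas "0 0 -25 0 0 0 80; 0 0 -45 0 0 0 85; 0 0 -50 0 0 0 91; 0 0 -25 0 0 0 91"

```text
time_s: 10.02
ee_pos: [542.0, -215.5, 208.0]
ee_rot: [179.8, 0.1, 90.7]
force: [0.1, 0.5, -0.8]
gripper_width: 91.1
```

```bash
python3 -c "
from h import *
plan((540.7,-319.5,205,90.7,3),(540.7,-319.5,111,90.7,5))
f=grab_frame('scene');np.save('s2.npy',f);cv2.imwrite('pics/s2.png',cv2.resize(f[100:350,80:400,::-1],(800,625))[:600])"
```

```text
now [ 542.  -215.5  208. ] [1.7976e+02 1.1000e-01 9.0690e+01] F [ 0.1  0.5 -0.8] w 91.1 t 10.025 q6 -23.5
-34.6 -0.9 1.0 0 0 -0.00; -34.6 -0.9 1.0 0 0 -0.00; -34.6 -0.9 1.0 0 0 -0.00; 
0.0 0.0 18.8 0 0 -0.00; 0.0 0.0 18.8 0 0 -0.00; 0.0 0.0 18.8 0 0 -0.00; 0.0 0.0 18.8 0 0 -0.00; 0.0 0.0 18.8 0 0 -0.00;
```

View pics/s2.png

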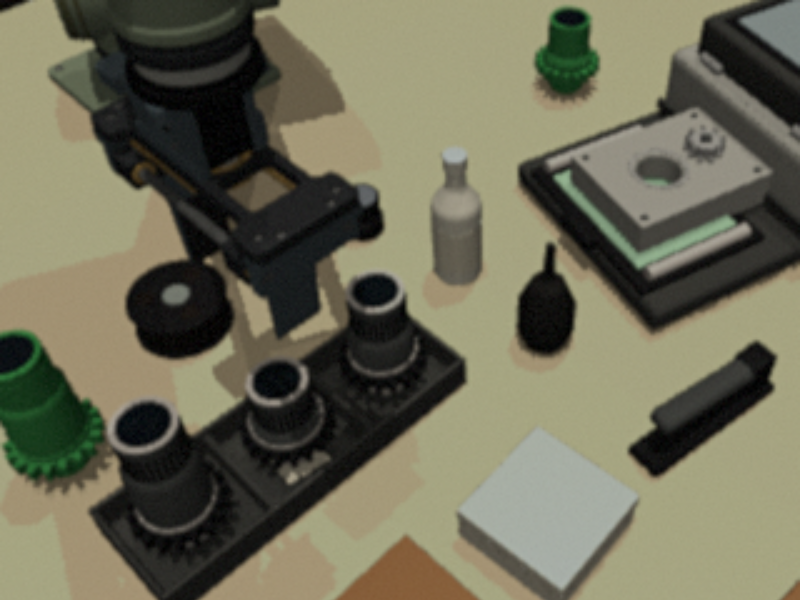

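The short lens stands upright in the middle bay (275,400 in the crop), the medium and tall lenses are untouched and the arm is clear. Next is the tall lens: I'll grip it in two perpendicular yaws so it centres in the hand.

>>> arm_command --deltas "0 0 0 0 0 10 91; 0 0 0 0 0 10 91; 0 0 0 0 0 10 91; 0 0 0 0 0 10 91; 0 0 0 0 0 10 91"

```text
time_s: 10.7
ee_pos: [540.6, -215.0, 203.8]
ee_rot: [-179.9, 0.0, 40.4]
force: [-0.2, -0.6, -0.1]
gripper_width: 91.1
```

>>> arm_command --deltas "0 0 0 0 0 10 91; 0 0 0 0 0 10 91; 0 0 0 0 0 10 91; 0 0 0 0 0 10 91"

```text
time_s: 11.2
ee_pos: [540.6, -215.0, 203.8]
ee_rot: [-180.0, 0.1, 0.4]
force: [-0.7, -0.2, 0.1]
gripper_width: 90.8
```

```bash
python3 -c "
from h import *
plan((540.7,-319.5,205,0.7,3),(540.7,-319.5,110,0.7,4))"
```

```text
now [ 540.6 -215.   203.8] [-1.7997e+02  9.0000e-02  3.6000e-01] F [-0.7 -0.2  0.1] w 90.8 t 11.2 q6 66.8
-0.2 34.8 -0.4 0 0 -0.11; -0.3 34.8 -0.4 0 0 -0.11; -0.3 34.8 -0.4 0 0 -0.11; 
0.0 0.0 23.8 0 0 -0.00; 0.0 0.0 23.8 0 0 -0.00; 0.0 0.0 23.8 0 0 -0.00; 0.0 0.0 23.8 0 0 -0.00;
```

>>> arm_command --deltas "0 35 -1 0 0 0 91; 0 35 0 0 0 0 91; 0 34.5 0 0 0 0 91; 0 0 0 0 0 0 91; 0 0 20 0 0 0 91"

```text
time_s: 11.82
ee_pos: [542.8, -319.8, 186.3]
ee_rot: [180.0, -0.1, 0.7]
force: [-0.1, 0.1, -0.7]
gripper_width: 91.2
```

>>> arm_command --deltas "0 0 30 0 0 0 91; 0 0 30 0 0 0 91; 0 0 14 0 0 0 80; 0 0 0 0 0 0 66; 0 0 0 0 0 0 58"

```text
time_s: 12.45
ee_pos: [543.0, -319.9, 113.2]
ee_rot: [179.9, -0.1, 0.7]
force: [0.1, -0.6, -0.3]
gripper_width: 63.9
```

>>> arm_command --deltas "0 0 0 0 0 0 52; 0 0 0 0 0 0 49; 0 0 0 0 0 0 45; 0 0 0 0 0 0 45; 0 0 0 0 0 0 45" --force 10

```text
time_s: 13.08
ee_pos: [542.6, -320.0, 112.7]
ee_rot: [179.9, -0.1, 0.7]
force: [-0.6, 0.4, 4.3]
gripper_width: 48.1
```

>>> arm_command --deltas "0 0 0 0 0 0 55; -2 0 2 0 0 0 70; 0 0 0 0 0 -10 70; 0 0 0 0 0 -10 70; 0 0 0 0 0 -10 70"

```text
time_s: 13.7
ee_pos: [539.8, -319.3, 109.2]
ee_rot: [-179.9, 0.0, 31.0]
force: [0.5, 0.4, 0.2]
gripper_width: 70.3
```

>>> arm_command --deltas "0 0 0 0 0 -10 70; 0 0 0 0 0 -10 70; 0 0 0 0 0 -10 70; 0 0 0 0 0 -10 60; 0 0 0 0 0 -10 55"

```text
time_s: 14.32
ee_pos: [539.8, -319.3, 109.3]
ee_rot: [-179.9, -0.0, 81.0]
force: [-0.5, 0.1, 0.3]
gripper_width: 55.4
```

>>> arm_command --deltas "0 0 0 0 0 -10 52; 0 0 0 0 0 0 49; 0 0 0 0 0 0 45; 0 0 0 0 0 0 45; 0 0 0 0 0 0 45" --force 10

```text
time_s: 14.95
ee_pos: [540.0, -319.5, 109.5]
ee_rot: [-180.0, -0.0, 90.6]
force: [0.5, 1.0, -3.2]
gripper_width: 47.4
```

>>> arm_command --deltas "0 0 0 0 0 0 40; 0 0 0 0 0 0 40" --force 35

```text
time_s: 15.2
ee_pos: [539.9, -319.6, 109.6]
ee_rot: [-180.0, -0.0, 90.7]
force: [0.1, 0.3, -2.9]
gripper_width: 47.5
```

>>> arm_command --deltas "0 0 -10 0 0 0 40; 0 0 -30 0 0 0 40; 0 0 -45 0 0 0 40; 0 0 -45 0 0 0 40; 0 0 -32 0 0 0 40"

```text
time_s: 15.82
ee_pos: [540.6, -319.9, 275.3]
ee_rot: [179.8, 0.1, 90.7]
force: [0.6, 0.7, -3.2]
gripper_width: 47.9
```

```bash
python3 -c "
from h import *
plan((541,-10,272,90.7,7),(581.5,216.6,272,76,6))"
```

```text
now [ 540.6 -319.9  275.3] [1.7982e+02 1.2000e-01 9.0680e+01] F [ 0.6  0.7 -3.2] w 47.9 t 15.825 q6 -32.3
44.3 0.6 0.5 0 0 -0.00; 44.3 0.6 0.5 0 0 -0.00; 44.3 0.6 0.5 0 0 -0.00; 44.3 0.6 0.5 0 0 -0.00; 44.3 0.6 0.5 0 0 -0.00; 44.3 0.6 0.5 0 0 -0.00; 44.3 0.6 0.5 0 0 -0.00; 
37.7 7.2 -0.0 0 0 2.45; 38.0 5.6 -0.0 0 0 2.45; 38.2 4.0 -0.0 0 0 2.45; 38.3 2.3 -0.0 0 0 2.45; 38.4 0.7 -0.0 0 0 2.45; 38.4 -0.9 -0.0 0 0 2.45;
```

>>> arm_command --deltas "25 0.6 0 0 0 0 40; 44 0.6 0 0 0 0 40; 46 0.6 0 0 0 0 40; 48 0.6 0 0 0 0 40; 48 0.6 0 0 0 0 40"

```text
time_s: 16.45
ee_pos: [539.3, -105.9, 270.8]
ee_rot: [-179.9, -0.1, 90.7]
force: [0.4, -0.6, -3.2]
gripper_width: 47.6
```

>>> arm_command --deltas "48 0.6 0 0 0 0 40; 51 0.6 0 0 0 0 40; 37.7 7.2 0 0 0 2.45 40; 38 5.6 0 0 0 2.45 40; 38.2 4 0 0 0 2.45 40"

```text
time_s: 17.08
ee_pos: [559.5, 105.9, 270.8]
ee_rot: [-179.9, 0.0, 83.3]
force: [1.0, 0.0, -3.5]
gripper_width: 47.3
```

>>> arm_command --deltas "38.3 2.3 0 0 0 2.45 40; 38.4 0.7 0 0 0 2.45 40; 38.4 -0.9 0 0 0 2.45 40; 0 0 0 0 0 0 40; 0 0 0 0 0 0 40"

```text
time_s: 17.7
ee_pos: [580.1, 217.2, 270.9]
ee_rot: [-179.9, 0.1, 76.0]
force: [-0.0, 0.2, -4.3]
gripper_width: 47.3
```

```bash
python3 -c "
from h import *
plan((581.5,216.6,192,76,4))
# mount hole centre from scene frame s2 and pinion; hole rim z=78
S=np.load('s2.npy')
g=cv2.cvtColor(S,cv2.COLOR_RGB2GRAY)[155:180,328:360];k=8
c=cv2.resize(g,None,fx=k,fy=k,interpolation=cv2.INTER_CUBIC)
th,m=cv2.threshold(c,0,255,cv2.THRESH_OTSU+cv2.THRESH_BINARY_INV)
cs,_=cv2.findContours(m,cv2.RETR_EXTERNAL,cv2.CHAIN_APPROX_NONE)
q=min(cs,key=lambda q:np.linalg.norm(q.reshape(-1,2).mean(0)-[16*k,12*k]) if len(q)>30 else 1e9)
e=cv2.fitEllipse(q);p=(np.array(e[0])+.5)/k-.5+[328,155];print(p,e[1],ray('scene',*p,78))
print(proj('scene',(581.5,216.8,78)))
f=grab_frame('scene');cv2.imwrite('pics/s3.png',cv2.resize(f[60:240,260:500,::-1],(800,600),interpolation=cv2.INTER_CUBIC));np.save('s3.npy',f)
"
```

```text
now [580.1 217.2 270.9] [-1.7988e+02  1.0000e-01  7.6050e+01] F [-0.   0.2 -4.3] w 47.3 t 17.7 q6 33.4
-0.1 0.4 19.7 0 0 0.01; -0.1 0.4 19.7 0 0 0.01; -0.1 0.4 19.7 0 0 0.01; -0.1 0.4 19.7 0 0 0.01; 
[343.4893074 167.3216095] (84.3052749633789, 160.41859436035156) [582.38887542 216.96264366  78.        ]
[343.16535139 167.18476681]
```

View pics/s3.png

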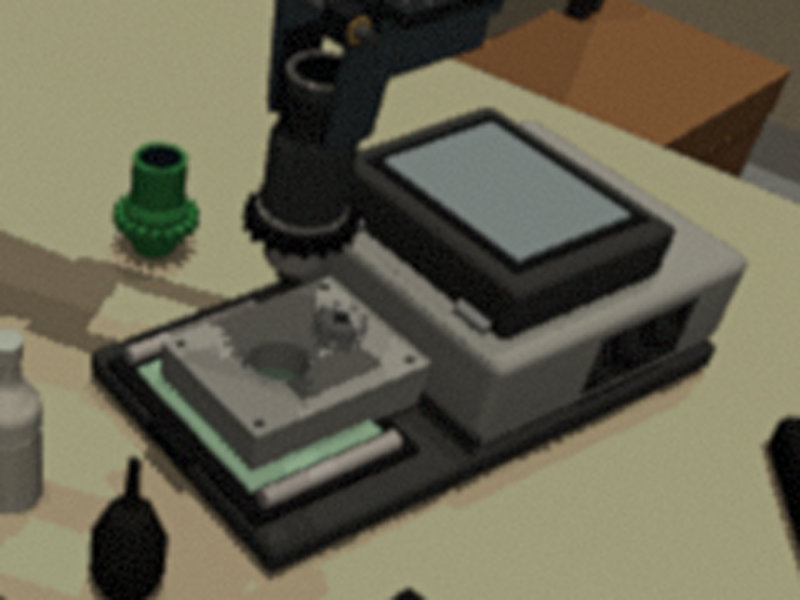

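The view shows the tall lens upright at about (300,200) over the scanner, with the hole at (277,360) clear. The hole measures (582.4, 217.0) from the scene view, 1 mm from the earlier value. Descending.

>>> arm_command --deltas "0 1.5 25 0 0 0 40; 0 0 30 0 0 0 40; 0 0 20 0 0 0 40; 0 0 5 0 0 0 40; 0 0 0 0 0 0 40"

```text
time_s: 18.38
ee_pos: [582.9, 216.3, 192.4]
ee_rot: [180.0, -0.0, 75.9]
force: [0.6, -0.3, -2.6]
gripper_width: 47.6
```

```bash
python3 -c "
from h import *
plan((581.6,216.6,184,76,1))"
```

```text
now [582.9 216.3 192.4] [ 1.7998e+02 -1.0000e-02  7.5940e+01] F [ 0.6 -0.3 -2.6] w 47.6 t 18.375 q6 33.4
-0.0 -1.3 8.4 0 0 -0.06;
```

>>> arm_command --deltas "0 -0.4 6 0 0 0 40; 0 0 3 0 0 0 40; 0 0 2 0 0 0 40; 0 0 2 0 0 0 40; 0 0 0 0 0 0 40"

```text
time_s: 19.0
ee_pos: [582.3, 216.9, 178.8]
ee_rot: [-180.0, 0.0, 76.0]
force: [-0.3, -0.5, -3.0]
gripper_width: 47.1
```

It's in the hole with no contact. Going on down to the pinion's top.

>>> arm_command --deltas "0 0 2.5 0 0 0 40; 0 0 2.5 0 0 0 40; 0 0 2 0 0 0 40; 0 0 1 0 0 0 40; 0 0 1 0 0 0 40"

```text
time_s: 19.62
ee_pos: [582.4, 216.9, 169.9]
ee_rot: [-180.0, -0.0, 76.0]
force: [-0.4, 0.3, -1.9]
gripper_width: 47.3
```

>>> arm_command --deltas "0 0 1 0 0 0 40; 0 0 1 0 0 0 40; 0 0 0.5 0 0 0 40"

```text
time_s: 20.0
ee_pos: [582.5, 216.8, 168.6]
ee_rot: [180.0, -0.0, 76.0]
force: [-2.3, -1.7, 5.5]
gripper_width: 47.5
```

Contact with the pinion's top at z≈169, about 8 N over the weight. Now sweeping in yaw.

>>> arm_command --deltas "0 0 0 0 0 1.5 40; 0 0 0 0 0 1.5 40; 0 0 0 0 0 1.5 40"

```text
time_s: 20.38
ee_pos: [581.4, 217.3, 168.2]
ee_rot: [-179.9, -0.0, 71.4]
force: [-4.7, 0.9, 4.7]
gripper_width: 47.6
```

>>> arm_command --deltas "0 0 0 0 0 1.5 40; 0 0 0 0 0 1.5 40"

```text
time_s: 20.62
ee_pos: [582.7, 216.9, 166.6]
ee_rot: [180.0, 0.0, 68.4]
force: [0.0, 1.6, -3.5]
gripper_width: 47.4
```

>>> arm_command --deltas "0 0 0 0 0 1.5 40; 0 0 0 0 0 1.5 40"

```text
time_s: 20.88
ee_pos: [581.9, 217.0, 166.7]
ee_rot: [-179.9, 0.1, 65.4]
force: [-2.2, 1.9, -4.1]
gripper_width: 47.7
```

The load vanished at yaw ≈68.4 and z fell, so the gear has dropped into a gap. I'll turn back 1.5° and go down.

>>> arm_command --deltas "0 0 0 0 0 -1.5 40; 0 0 1.5 0 0 0 40"

```text
time_s: 21.12
ee_pos: [582.5, 216.9, 166.1]
ee_rot: [180.0, -0.0, 67.0]
force: [-1.4, 0.6, -2.0]
gripper_width: 47.5
```

```bash
python3 -c "
from h import *
s=state();print(s['force'],s['torque'])"
```

```text
[-1.43718193  0.63032506 -2.00228833] [1.42337233e-01 2.89054025e-01 1.60617522e-04]
```

>>> arm_command --deltas "0 0 1.5 0 0 0 40; 0 0 1.5 0 0 0 40; 0 0 1 0 0 0 40"

```text
time_s: 21.5
ee_pos: [582.4, 216.9, 161.9]
ee_rot: [180.0, 0.0, 67.0]
force: [-1.1, 1.0, -2.1]
gripper_width: 47.6
```

Meshed and sliding freely. Down to the seat.

>>> arm_command --deltas "0 0 1.5 0 0 0 40; 0 0 1 0 0 0 40; 0 0 1 0 0 0 40"

```text
time_s: 21.88
ee_pos: [582.5, 216.9, 158.5]
ee_rot: [180.0, -0.0, 67.0]
force: [-0.8, 0.9, 1.4]
gripper_width: 47.6
```

>>> arm_command --deltas "0 0 0.8 0 0 0 40; 0 0 0.7 0 0 0 40"

```text
time_s: 22.12
ee_pos: [582.6, 217.1, 158.4]
ee_rot: [180.0, -0.1, 67.0]
force: [-3.1, 0.1, 7.8]
gripper_width: 47.9
```

Seated at TCP z 158.4, against 158.5 predicted. Release and lift.

>>> arm_command --deltas "0 0 -0.8 0 0 0 52; 0 0 0 0 0 0 65; 0 0 0 0 0 0 75; 0 0 0 0 0 0 80"

```text
time_s: 22.62
ee_pos: [582.5, 216.8, 157.6]
ee_rot: [180.0, 0.0, 67.0]
force: [0.1, -0.6, 0.7]
gripper_width: 78.3
```

>>> arm_command --deltas "0 0 -15 0 0 0 91; 0 0 -35 0 0 0 91; 0 0 -40 0 0 0 91"

```text
time_s: 23.0
ee_pos: [582.3, 216.8, 249.3]
ee_rot: [180.0, 0.0, 67.0]
force: [-0.4, 0.2, -0.6]
gripper_width: 91.0
```

>>> arm_command --deltas "-40 0 0 0 0 0 91; -50 0 0 0 0 0 91; -50 0 0 0 0 0 91; -40 0 0 0 0 0 91; 0 0 0 0 0 0 91"

```text
time_s: 23.62
ee_pos: [511.4, 49.3, 249.3]
ee_rot: [179.9, -0.0, 66.8]
force: [-0.1, 0.8, 0.7]
gripper_width: 91.0
```

```bash
python3 - <<'E'
from h import *
print(state()['time_s'],state()['ee_pos'],state()['force'])
f=grab_frame('scene');g=grab_frame('top');np.save('s4.npy',f);np.save('t4.npy',g)
im=np.zeros((600,800,3),np.uint8)
im[:,:400]=cv2.resize(f[80:350,110:410,::-1],(400,360),interpolation=cv2.INTER_CUBIC).repeat(1,0)[:600] if 0 else 0
a=cv2.resize(f[80:340,110:410,::-1],(600,520),interpolation=cv2.INTER_CUBIC);im[:520,:600]=a
b=cv2.resize(g[150:250,140:240,::-1],(200,200));im[:200,600:]=b
b=cv2.resize(g[170:270,300:430,::-1],(200,154));im[200:354,600:]=b
cv2.imwrite('pics/s4.png',im)
for h in(142,118+24+78-78,):pass
for n in('scene','top'):print(n,'expected tall ring',proj(n,(581.7,216.8,196)))
E
```

```text
23.625 [511.41284781  49.3289921  249.25252225] [-0.06663793  0.78525856  0.65219037]
scene expected tall ring [350.13660411 127.39640993]
top expected tall ring [180.17443465 194.39646739]
```

View pics/s4.png

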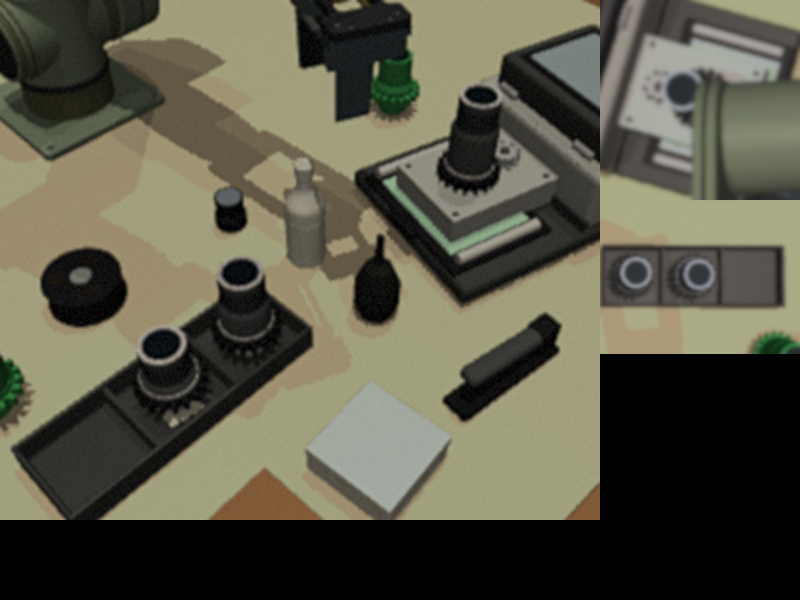

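The view shows the tall lens upright in the mount. Its ring is at native (350.5,128) against (350.1,127.4) expected for home; sitting on the pinion, 11 mm high, it would show several pixels higher. The short and medium lenses stand in the tray and the gripper is free. Handing in.

```bash
python3 -c "
from h import *
job_done()"
```

```text
the job is handed in; nothing more can be done
```

The short lens now stands upright in the tray's middle bay, on the card, and the tall lens is home in the scanner's mount with its gear meshed. I handed the job in at about 24 s of the 54 s allowed; the hand-in gives no verdict.

- **Short lens:** I pulled it straight up and set it down. Floor contact came at tool z = 61 mm, as predicted.
- **Tall lens:** I gripped it in two perpendicular directions to centre it in the hand. It entered the hole without contact and touched the pinion's top at z ≈ 169 mm. It dropped into mesh after about 8° of turning and seated at z = 158.4 mm, against 158.5 mm predicted, with the wrist force rising as it met the seat.
- **Final picture:** the tall lens's top ring was within about 1 px of where it should be when home. The short and medium lenses stood upright, the bottle and blower looked undisturbed, and the gripper was clear.
- **Disagreements:** the measured tool position varied by 1–2 mm between readings. The mount axis was x = 581.5 mm from the lens ring but 582.4 mm from the hole. Neither got in the way of the fit. The arm hid part of the mount from the top camera, so the final ring check used the scene camera only.

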